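# Hold the linisher's tensioner back for a new belt

## Robot

A 7-joint arm with a two-finger parallel gripper is mounted at the origin on the work surface. World frame = base frame: x ahead of the robot, y to its left, z up, the work surface at z = 0. Lengths are in mm, angles in degrees, forces in N, time in s.
With the tool pointing down it reaches from about 350 to 900 mm from the base axis. Payload 19.9 kg.
Tool frame: the origin (TCP) lies on the mounting face of the last link; the fingertips stand 199 mm ahead of it and the grasp point (between the pads) lies 180 mm ahead of it; z points along the fingers, y is the line along which they close (so a half turn about z gives the same grasp; the last joint's range is limited). The gripper opens to 94 mm and grips with 3 to 60 N. Pads are 16 mm wide; open, the fingers measure 119 mm over their backs; the gripper's body (75 mm by 177 mm) begins 78 mm behind the grasp point.
Start: joints at [67.81, 23.915, -0.59, 92.452, 0.269, 63.638, -3.037], TCP at [211.849, -587.996, 404.625] pointing down, gripper open.
Joint ranges: [-161.28, 161.28], [-22.2, 115.67], [-73.04, 71.86], [3.21, 147.25], [-68.34, 248.33], [10.77, 114.83], [-161.83, 161.83]. Speed limits (degrees/s): [108.29, 108.29, 136.94, 136.94, 172.46, 172.46, 172.46].

## Interface

Orientations are given as [roll, pitch, yaw] about the fixed x, y, z axes, in that order (R = Rz(yaw) Ry(pitch) Rx(roll)).
In Python, from station import readout, imaging, manip gives the robot as it stands. The module is installed in compiled form; this text tells all that it offers.
- The arm moves only by the tool send_rows, never from a script. Its argument "motion" is a list of rows, each a list of 3 entries, a list of its own where there are three numbers: the turn, a rotation vector about the tool's x, y, z normalised to -1 to 1, where 1 is 360 degrees, then the shift along the tool's x, y, z normalised to -1 to 1, where 1 is 100 cm, then the closure, from 0 (fully open) to 1 (shut). A call has 1 to 10 rows; each row is the pose to reach, as a shift and turn from the pose commanded when the call began, along the tool's axes at that moment, turning the shorter way round; what a row does not reach only later rows make up. A row lasts 1/8 s, in which the tool goes at most 62.5 mm and 10.7 degrees, less where a joint would pass 70% of its speed; a pose out of reach is approached as far as the arm can. A call with a number of a shift or a turn outside -1 to 1 is refused whole. A call with a gripper value outside its range is refused whole. The fingers move at their own pace and stop on an object; "newtons" is the grip in N (left out, the last holds). Time passes only in rows, so rows that repeat a pose let the fingers close. It gives the time, the measured TCP pose, the force, the opening and the grip force at its end, in the units of the state.
- readout.get_state(): the state, without advancing time (a new reading comes with each control period).
- imaging.capture(name): name is "side" or "top"; returns a dict with "frame" (420x560x3 uint8, red, green, blue), "vfov" (degrees; the focal length in pixels is half the picture's height over the tangent of half this angle, whatever the lens; pixels are square), "cx", "cy" (the principal point, pixels), "view" (4x4, takes a point from world to camera coordinates). Camera axes: x right, y down, z forward; pixel columns grow to the right and rows downward; lengths in mm; the calibration is good to about 2 mm. A picture is of the moment at which its call begins. There is no depth.
- manip.sign_off(): hands the job in; it is judged then, once.
The state is a dict: "clock": time; "joint_pos": joint angles; "joint_velocities": joint speeds; "effort": joint torques, N m; "ee_pos": TCP position; "tool_rot": TCP orientation; "force": force on the tool from outside, world axes, zero at the start; "moment": the same for the moment, N m; "finger_gap": finger opening in mm; "gripper_force": force on a finger pad.
Only numpy, scipy, OpenCV 4.12 (cv2) and the standard library are available. Lean on these libraries where they do the work, as an engineer would, in place of code of your own. Each camera call takes 0.05 s, during which the arm holds its last target. There are 200 camera calls.

## Task

I am about to fit a new belt on the linisher. First put the guard's loose parts away in the two wooden trays, the thumb screws with the thumb screw and the spacer post with the spacer posts; then take the sprung tensioner arm by its cross handle, push it down past the ratchet click as far as its stop, and finish while still holding it down there by the handle, so that I can slip the belt over the wheels. Leave everything else on the bench where it lies.

Things in the scene. Friction and masses are not known exactly. Their poses are not given: they have to be found in the camera images.
- handle_mid (a point): Middle of the tensioner arm's cross handle: a black sleeve, 24 mm in diameter, 85 mm long, that turns freely on its bolt; level, along this frame's own y (which stays along the linisher's y). It sits at the arm's free end, on the motor side, with free space in front, behind and below; the arm itself is 70 mm away along -y. About 240 mm above the bench at rest, 158 mm at the stop.
- pivot (a point): The tensioner arm's hinge axis, at the point level (along y) with the handle's middle, 150 mm above the bench. The axis runs along the linisher's y. The handle's middle is 220 mm from here, towards the linisher's -x, 0.418 rad above level at rest and 0.418 minus the joint value when pushed down.
- tensioner (a joint): Angle of the sprung tensioner arm, rad: 0 at rest (up), growing as the handle is pushed down (about 81 mm) to the solid stop at 0.38. A spring pushes it up: about 6 N at the handle at first, 13 N at the stop, 2 or 3 N more between 0.13 and 0.23 while the ratchet tooth lifts the pawl. By 0.27 the pawl has clicked in behind the tooth; let go after that, the arm springs back only to about 0.27.
- pawl (a joint): The sprung pawl slider of the ratchet, below the arm near the pivot, m: 0 when home, up to about 0.006 while the tooth pushes it out, back to 0 with the click. It needs no handling.
- handle: The same cross handle as a part (origin at its middle, own y along the bar). The rest of the linisher stays clear of fingers that take it from above, all the way down.
- linisher: Belt linisher, fixed to the bench, belt and guard off: grey base 340 x 225 mm, upright frame plate, rubber contact wheel in front (its -x, the robot's side), drive wheel at the back, wheels on its -y side, motor on its +y side (183 mm high, at the back), sprung tensioner arm with idler wheel on top. Origin: under the frame plate, mid-length; x points to its back.
- screw_tray: Screw tray: light wooden tray, fixed to the bench, 104 mm (its x) by 150 mm (its y) and 28 mm high outside, walls and floor 4 mm thick. Origin: centre of its underside. At the start it holds one thumb screw in its half towards +y (35 mm or more from its middle along y); the rest is empty. The trays are alike and may be swapped: the contents tell which is which.
- post_tray: Post tray: light wooden tray, fixed to the bench, 104 mm (its x) by 150 mm (its y) and 28 mm high outside, walls and floor 4 mm thick. Origin: centre of its underside. At the start it holds two spacer posts in its half towards +y (35 mm or more from its middle along y); the rest is empty. The trays are alike and may be swapped: the contents tell which is which.
- screw_a_center (a point): Loose thumb screw to be put away, one of the row of four small things (jar included) spaced along y in front of the robot, plain steel: knurled round head 26 mm in diameter and 18 mm high, standing on its head with an 8 mm stud pointing up (40 mm tall in all). Point: centre of the head, 9 mm above what it stands on.
- screw_b_center (a point): The other loose thumb screw to be put away, plain steel: knurled round head 26 mm in diameter and 18 mm high, standing on its head with an 8 mm stud pointing up (40 mm tall in all). Point: centre of the head, 9 mm above what it stands on.
- screw_c_center (a point): The thumb screw that is already in the screw tray, plain steel: knurled round head 26 mm in diameter and 18 mm high, standing on its head with an 8 mm stud pointing up (40 mm tall in all). Point: centre of the head, 9 mm above what it stands on.
- post_a_center (a point): Loose spacer post to be put away: plain steel round post, 20 mm in diameter, 46 mm tall, standing on end. Point: its centre, half-way up (23 mm).
- post_b_center (a point): A spacer post that is already in the post tray: plain steel round post, 20 mm in diameter, 46 mm tall, standing on end. Point: its centre, half-way up (23 mm).
- post_c_center (a point): The other spacer post already in the post tray: plain steel round post, 20 mm in diameter, 46 mm tall, standing on end. Point: its centre, half-way up (23 mm).
- jar: Small glass jar, 34 mm in diameter, 50 mm tall, standing in a row with the loose screws and post (90 mm apart along y, +-15 mm). Leave it where it is. Origin: centre of its underside.
- spanner: Steel spanner, 150 mm long, 8 mm high, lying along x beside the linisher. Leave it where it is. Origin: centre of its underside.
- hammer: Hammer, 240 mm long, lying at the right. Leave it where it is. Origin: centre of its underside.
- brush: Bench brush, 190 mm long, lying at the right. Leave it where it is. Origin: centre of its underside.
- dapping_block: Steel dapping block, 50 mm cube, at the right. Leave it where it is. Origin: centre of its underside.
Not all that is in view belongs to the job. Leave any turquoise or yellow look-alike of the part that bears post_c_center alone.

How it is judged:
By the outcome, as a careful person would: the job done as asked, in the order asked, and still so for the second after the job is handed in, while the arm keeps its last pose, push and grip.
It also fails if it takes over 72 s, if anything falls off the work surface, if the arm or the gripper's body presses on something with over 40 N, if the wrist force passes 120 N, or if a joint passes its speed limit or range.

## Working session

There is one attempt and no reset: what is moved stays moved. The work goes in short steps, Python scripts to look and compute and a tool call to move; the robot and the scene stay as the last step left them, time stands still between calls to the robot, and variables do not carry over. Pictures are saved under pics/ and viewed, at most 10 in all, crops included, and the job is handed in when it is done.

Besides the shell and the picture viewer there is one more tool, called after ">>>" as name(argument=value, ...) on one line, values as JSON. send_rows: Moves the arm, as the interface text tells. Scaled input: -1 to 1 covers 100 cm each way for a shift and 360 degrees each way for a turn. Its arguments: {"type":"object","properties":{"motion":{"type":"array"},"newtons":{"type":"number"}},"required":["motion"]}

```bash
mkdir -p pics
cat > h.py <<'E'
import numpy as np, cv2
from station import readout, imaging, manip
def cap(n,fn=None):
    c=imaging.capture(n)
    if fn: cv2.imwrite(fn,cv2.cvtColor(c['frame'],cv2.COLOR_RGB2BGR))
    return c
def ray(c,u,v):
    h=c['frame'].shape[0]; f=h/2/np.tan(np.radians(c['vfov'])/2)
    V=np.array(c['view']); R=V[:3,:3]; o=-R.T@V[:3,3]
    return o, R.T@np.array([(u-c['cx'])/f,(v-c['cy'])/f,1])
def onz(c,u,v,z):
    o,d=ray(c,u,v); return o+d*(z-o[2])/d[2]
def tri(c1,p1,c2,p2):
    o1,d1=ray(c1,*p1); o2,d2=ray(c2,*p2)
    t=np.linalg.lstsq(np.stack([d1,-d2],1),o2-o1,rcond=None)[0]
    a=o1+d1*t[0]; b=o2+d2*t[1]; return (a+b)/2, np.linalg.norm(a-b)
def proj(c,P):
    h=c['frame'].shape[0]; f=h/2/np.tan(np.radians(c['vfov'])/2)
    V=np.array(c['view']); q=V[:3,:3]@np.array(P)+V[:3,3]; return f*q[0]/q[2]+c['cx'], f*q[1]/q[2]+c['cy']
E
python3 - <<'E'
from h import *
np.set_printoptions(precision=2,suppress=True)
import pickle
for n in('top','side'):
    c=cap(n,f'pics/{n}0.png'); pickle.dump(c,open(n+'0.pkl','wb')); print(n,c['vfov'],c['cx'],c['cy'],np.array(c['view']))
    f=cv2.imread(f'pics/{n}0.png'); cv2.imwrite(f'pics/{n}0b.png',cv2.resize(f,(800,600),interpolation=cv2.INTER_CUBIC))
print(readout.get_state())
E
```

```text
top 43.618117825310435 280.15012343990537 224.9795650269084 [[  -0.02   -1.     -0.01  -29.69]
 [  -0.99    0.02   -0.15  564.56]
 [   0.15    0.     -0.99 1593.21]
 [   0.      0.      0.      1.  ]]
side 43.72167558630233 281.3468232054059 209.36779192780065 [[  -0.87   -0.49   -0.01  429.84]
 [  -0.29    0.54   -0.79  302.14]
 [   0.39   -0.69   -0.61 1096.88]
 [   0.      0.      0.      1.  ]]
{'clock': 0.1, 'joint_pos': array([67.81, 23.95, -0.59, 92.48,  0.27, 63.64, -3.04]), 'joint_velocities': array([ 0.07, -0.03, -0.07, -0.14, -0.04, -0.02,  0.02]), 'effort': array([  0.  , -85.26,   0.64, -42.67,  -0.05,   0.02,   0.  ]), 'ee_pos': array([ 211.8 , -587.88,  404.08]), 'tool_rot': array([-179.93,    0.01,   19.81]), 'force': array([-0.11, -0.63,  0.01]), 'moment': array([ 0.02,  0.  , -0.  ]), 'gripper_force': 0.0, 'finger_gap': 94.22168794049614}
```

View pics/top0b.png

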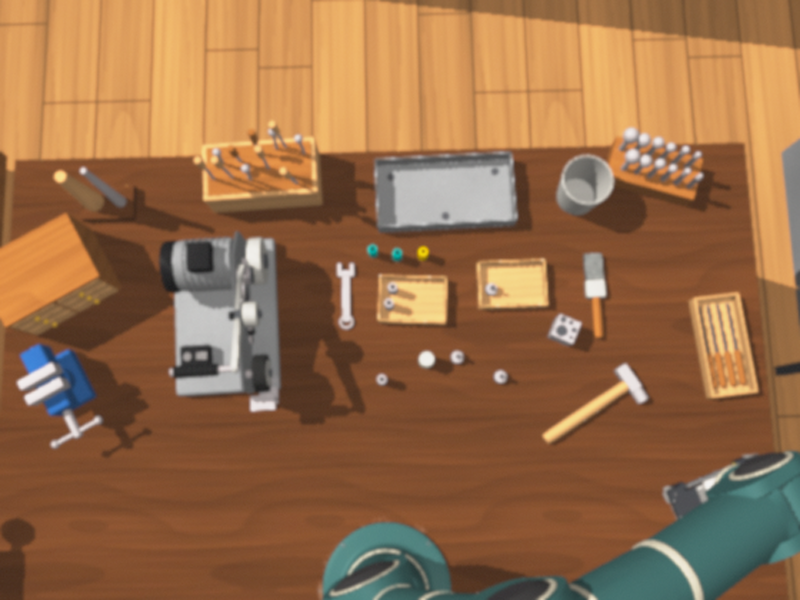

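View pics/side0b.png

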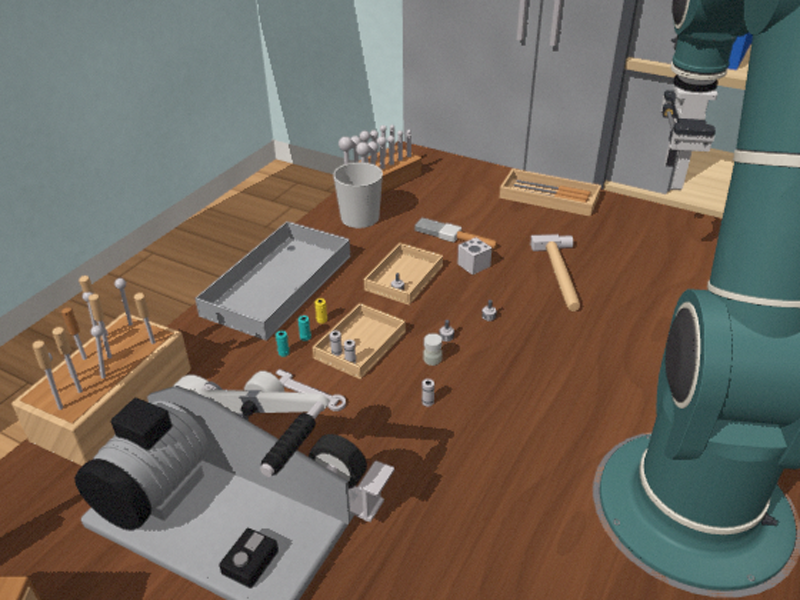

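The top view (800x600) shows the loose post at (382,379), the jar at (427,359) and the screws at (458,357) and (501,377). The post tray is at (413,300), the screw tray at (512,284), and the handle runs from (172,372) to (222,370). In the side view the post is at (428,392), the jar at (432,348), the screws at (447,330) and (489,310), and the handle at (267,468)–(315,415).

Run:
```python
from h import *
import pickle
np.set_printoptions(precision=1,suppress=True)
T=pickle.load(open('top0.pkl','rb'));S=pickle.load(open('side0.pkl','rb'))
def comps(c,roi,name):
    f=c['frame']; hsv=cv2.cvtColor(f,cv2.COLOR_RGB2HSV); x0,y0,x1,y1=[int(v/1.4286) for v in roi]
    m=((hsv[...,1]<75)&(hsv[...,2]>70)).astype(np.uint8)[y0:y1,x0:x1]
    n,l,st,ce=cv2.connectedComponentsWithStats(m)
    out=[]
    for i in range(1,n):
        if st[i,4]>=12: out.append((ce[i]+[x0,y0],st[i]+[x0,y0,0,0,0])); print(name,ce[i]+[x0,y0],st[i]+[x0,y0,0,0,0])
    return out
comps(T,(365,335,520,395),'Trow'); comps(S,(410,290,510,415),'Srow')
comps(T,(380,278,445,322),'Tpt'); comps(T,(480,262,545,306),'Tst')
for k,(a,b) in dict(post=((382,379),(428,392)),jar=((427,359),(432,348)),s1=((458,357),(447,330)),s2=((501,377),(489,310)),hEnd=((174,372),(267,468)),hIn=((222,370),(315,418))).items():
    p,e=tri(T,np.array(a)/1.4286,S,np.array(b)/1.4286); print(k,p,e)
# trays: wood mask
for nm,roi in dict(post=(370,265,455,335),screw=(470,250,556,320)).items():
    f=T['frame']; hsv=cv2.cvtColor(f,cv2.COLOR_RGB2HSV); x0,y0,x1,y1=[int(v/1.4286) for v in roi]
    m=(hsv[...,2]>150).astype(np.uint8)[y0:y1,x0:x1]
    cs=max(cv2.findContours(m,0,2)[0],key=cv2.contourArea)+np.array([x0,y0])
    r=cv2.minAreaRect(cs); bx=cv2.boxPoints(r); P=np.array([onz(T,*q,28) for q in bx])
    print(nm,r,P[:,:2].tolist(),P.mean(0))
tiles=[cv2.resize(c['frame'][y0:y1,x0:x1],(400,300),interpolation=cv2.INTER_CUBIC) for c,(x0,y0,x1,y1) in ((T,(255,230,363,311)),(S,(280,200,360,260+0)),(T,(110,215,206,287)),(S,(170,260,266,332)))]
im=np.vstack([np.hstack(tiles[:2]),np.hstack(tiles[2:])]); cv2.imwrite('pics/crop1.png',im[...,::-1])
```

```text
Trow [298.4 251.2] [293 245  12  13 122]
Trow [319.6 249.7] [315 245  10  10  82]
Trow [350.  263.4] [345 259  11  10  82]
Trow [267.1 265.5] [263 262   9   8  56]
Srow [341.7 218.1] [337 210  11  15  93]
Srow [304.8 240.9] [296 224  22  32 360]
Srow [299.1 274.4] [295 265   9  20 154]
Tpt [274.2 201.2] [271 198   7   8  46]
Tpt [271.9 212.3] [269 209   7   8  47]
Tst [343.3 201.9] [339 198   9   9  63]
post [440.9   0.4  22.5] 0.6299781917849775
jar [483.2 -98.7  25.7] 2.7237464597420535
s1 [ 487.  -167.5   15.2] 2.5554838583158253
s2 [ 441.7 -260.    15. ] 4.434991547028892
hEnd [447.4 390.5 238.5] 3.3985421968757654
hIn [447.2 298.4 235.4] 1.5502967308401812
post ((287.97918701171875, 208.74942016601562), (49.98072052001953, 34.764366149902344), 1.5911403894424438) [[566.0350068345642, 13.136198440072384], [677.8547747634739, 8.174019005834325], [669.5484282522092, -150.5471836488412], [557.9487636477718, -143.95759587491955]] [617.8 -68.3  28. ]
screw ((357.7420349121094, 197.77706909179688), (34.58509063720703, 50.46781539916992), 87.95458984375) [[702.894390605654, -210.46513216054964], [704.9132162658747, -371.2363791095091], [593.0953250182399, -369.3085835539634], [591.067501410024, -210.19274085057353]] [ 648.  -290.3   28. ]
```

View pics/crop1.png

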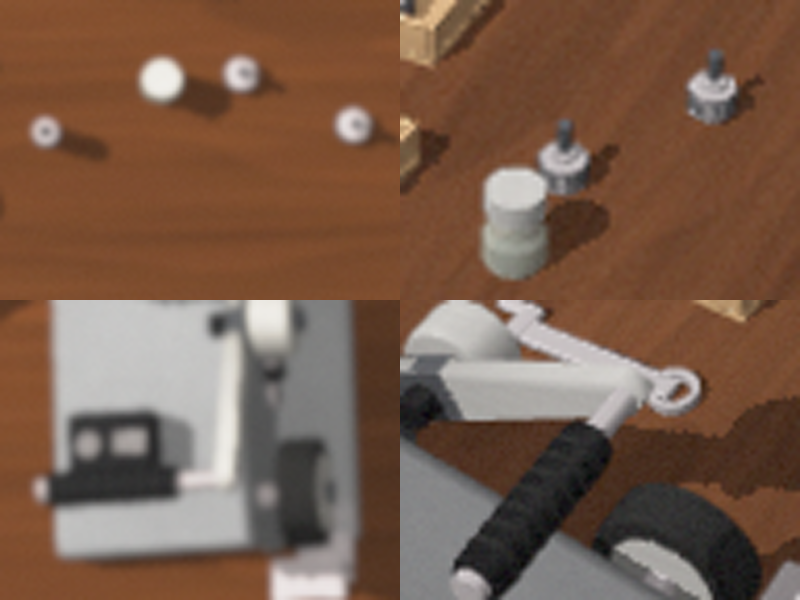

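The crops show clean rings for the post and both screws. In the side crop the sleeve runs from (187,326) to (218,294), and in the top crop from (122,332·) to (153,260), all in original pixels.

Run:
```python
from h import *
import pickle
from scipy.spatial.transform import Rotation as Ro
np.set_printoptions(precision=1,suppress=True)
T=pickle.load(open('top0.pkl','rb'));S=pickle.load(open('side0.pkl','rb'))
for k,q,z in (('post',(267.1,265.5),46),('s1',(319.6,249.7),18),('s2',(350,263.4),18),('jar',(298.4,251.2),50),('pb',(274.2,201.2),50),('pc',(271.9,212.3),50),('sc',(343.3,201.9),22)):
    p=onz(T,q[0],q[1],z); b=[proj(T,p+[0,0,0]),proj(S,p)]; print(k,p,np.array(b[1]))
for a,b in (((122,260),(187,325)),((152.7,259.8),(218,294))): print(tri(T,a,S,b))
print('on z240',onz(T,122,260,240),onz(T,152.7,259.8,240))
R=Ro.from_euler('xyz',[180,0,19.81],degrees=True)
for d in ((442-211.8,-260+587.9,-120),): print(R.inv().apply(d))
```

```text
post [438.1   0.4  46. ] [300.9 267.7]
s1 [ 486.2 -164.6   18. ] [313.2 231. ]
s2 [ 441.  -258.2   18. ] [343.2 216.7]
jar [479.7 -96.9  50. ] [304.  237.3]
pb [638.5 -25.6  50. ] [235.6 233.9]
pc [603.4 -17.7  50. ] [245.6 240. ]
sc [ 636.7 -244.7   22. ] [278.5 197.8]
(array([448. , 388.6, 242.7]), np.float64(3.306944328335833))
(array([445.9, 305.4, 238.9]), np.float64(0.8162053564967165))
on z240 [446.8 388.5 240. ] [445.5 304.9 240. ]
[ 327.7 -230.5  120. ]
```

>>> send_rows(motion=[[[0, 0, -0.195], [0.327, -0.2325, 0.1], 0.4], [[0, 0, -0.195], [0.327, -0.2325, 0.1], 0.4], [[0, 0, -0.195], [0.327, -0.2325, 0.1], 0.4], [[0, 0, -0.195], [0.327, -0.2325, 0.1], 0.4], [[0, 0, -0.195], [0.327, -0.2325, 0.1], 0.4], [[0, 0, -0.195], [0.327, -0.2325, 0.1], 0.4], [[0, 0, -0.195], [0.327, -0.2325, 0.1], 0.4], [[0, 0, -0.195], [0.327, -0.2325, 0.1], 0.4], [[0, 0, -0.195], [0.327, -0.2325, 0.1], 0.4], [[0, 0, -0.195], [0.327, -0.2325, 0.1], 0.4]], newtons=20)

```text
clock: 1.35
ee_pos: [440.1, -259.4, 304.8]
tool_rot: [-180.0, 0.0, 89.9]
force: [-0.3, -0.4, -1.1]
finger_gap: 56.6
gripper_force: 0.0
```

>>> send_rows(motion=[[[0, 0, 0], [0.001, 0.001, 0.05], 0.4], [[0, 0, 0], [0.001, 0.001, 0.09], 0.4], [[0, 0, 0], [0.001, 0.001, 0.101], 0.4], [[0, 0, 0], [0.001, 0.001, 0.101], 0.4], [[0, 0, 0], [0.001, 0.001, 0.101], 0.9], [[0, 0, 0], [0.001, 0.001, 0.101], 0.9], [[0, 0, 0], [0.001, 0.001, 0.101], 0.9], [[0, 0, 0], [0.001, 0.001, 0.101], 0.9], [[0, 0, 0], [0.001, 0.001, 0.06], 0.9], [[0, 0, 0], [0.001, 0.001, 0.01], 0.9]])

```text
clock: 2.6
ee_pos: [441.4, -257.2, 295.2]
tool_rot: [-179.9, -0.1, 90.0]
force: [0.6, 0.2, -0.3]
finger_gap: 25.0
gripper_force: 20.0
```

>>> send_rows(motion=[[[0, 0, 0], [-0.077, 0.205, 0], 0.9], [[0, 0, 0], [-0.077, 0.205, 0], 0.9], [[0, 0, 0], [-0.077, 0.205, 0], 0.9], [[0, 0, 0], [-0.077, 0.205, 0], 0.9], [[0, 0, 0], [-0.077, 0.205, 0.03], 0.9], [[0, 0, 0], [-0.077, 0.205, 0.06], 0.9], [[0, 0, 0], [-0.077, 0.205, 0.08], 0.9], [[0, 0, 0], [-0.077, 0.205, 0.0855], 0.9], [[0, 0, 0], [-0.077, 0.205, 0.0855], 0.9]])

```text
clock: 3.72
ee_pos: [646.8, -334.4, 209.7]
tool_rot: [180.0, 0.0, 90.0]
force: [0.9, -0.3, -0.0]
finger_gap: 25.1
gripper_force: 20.0
```

Run:
```python
from h import *
a=cap('top')['frame'][140:300,250:450]; b=cap('side')['frame'][120:280,220:420]
cv2.imwrite('pics/p1.png',cv2.resize(np.hstack([a,b]),(800,320),interpolation=cv2.INTER_CUBIC)[...,::-1])
```

```text
(no output)
```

View pics/p1.png

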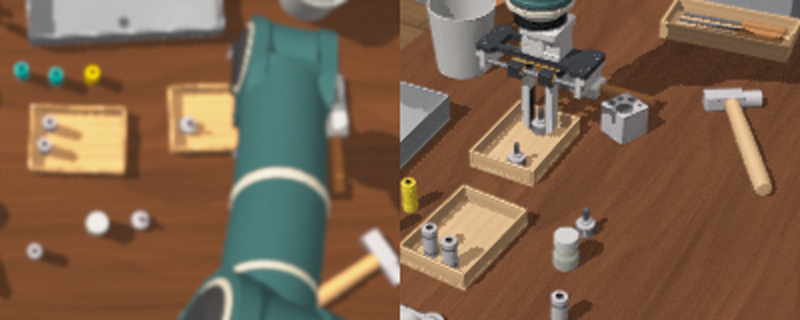

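The held screw is inside the screw tray, at about (540,128) in the right-hand half, clear of the walls. I'll release it.

>>> send_rows(motion=[[[0, 0, 0], [0, 0, 0.001], 0.55], [[0, 0, 0], [0, 0, 0.001], 0.55], [[0, 0, 0], [0, 0, 0.001], 0.55], [[0, 0, 0], [0, 0, -0.05], 0.55], [[0, 0, 0], [0, 0, -0.09], 0.4], [[0, 0, 0], [0.171, -0.16, -0.09], 0.4], [[0, 0, 0], [0.171, -0.16, -0.09], 0.4], [[0, 0, 0], [0.171, -0.16, -0.09], 0.4], [[0, 0, 0], [0.171, -0.16, -0.09], 0.4], [[0, 0, 0], [0.171, -0.16, -0.09], 0.4]])

```text
clock: 5.08
ee_pos: [485.2, -161.3, 299.7]
tool_rot: [-180.0, 0.0, 90.2]
force: [1.1, -0.4, 0.4]
finger_gap: 56.7
gripper_force: 0.0
```

>>> send_rows(motion=[[[0, 0, 0], [0, 0, 0.03], 0.4], [[0, 0, 0], [0, 0, 0.08], 0.4], [[0, 0, 0], [0, 0, 0.0955], 0.4], [[0, 0, 0], [0, 0, 0.0955], 0.4], [[0, 0, 0], [0, 0, 0.0955], 0.9], [[0, 0, 0], [0, 0, 0.0955], 0.9], [[0, 0, 0], [0, 0, 0.0955], 0.9], [[0, 0, 0], [0, 0, 0.0955], 0.9], [[0, 0, 0], [0, 0, 0.06], 0.9], [[0, 0, 0], [0, 0, 0], 0.9]])

```text
clock: 6.32
ee_pos: [486.1, -163.2, 299.1]
tool_rot: [-179.8, -0.1, 90.0]
force: [0.6, 0.4, -0.2]
finger_gap: 25.2
gripper_force: 20.0
```

>>> send_rows(motion=[[[0, 0, 0], [-0.133, 0.16, 0], 0.9], [[0, 0, 0], [-0.133, 0.16, 0], 0.9], [[0, 0, 0], [-0.133, 0.16, 0], 0.9], [[0, 0, 0], [-0.133, 0.16, 0], 0.9], [[0, 0, 0], [-0.133, 0.16, 0.03], 0.9], [[0, 0, 0], [-0.133, 0.16, 0.07], 0.9], [[0, 0, 0], [-0.133, 0.16, 0.09], 0.9], [[0, 0, 0], [-0.133, 0.16, 0.091], 0.9], [[0, 0, 0], [-0.133, 0.16, 0.091], 0.55], [[0, 0, 0], [-0.133, 0.16, 0.091], 0.55]])

```text
clock: 7.58
ee_pos: [647.0, -296.5, 209.3]
tool_rot: [179.9, 0.0, 90.0]
force: [0.5, 0.1, -0.1]
finger_gap: 40.4
gripper_force: 0.0
```

>>> send_rows(motion=[[[0, 0, 0], [0, 0, 0], 0.55], [[0, 0, 0], [0, 0, -0.05], 0.55], [[0, 0, 0], [0, 0, -0.1], 0.4], [[0, 0, 0], [0.297, -0.208, -0.1], 0.4], [[0, 0, 0], [0.297, -0.208, -0.1], 0.4], [[0, 0, 0], [0.297, -0.208, -0.1], 0.4], [[0, 0, 0], [0.297, -0.208, -0.1], 0.4], [[0, 0, 0], [0.297, -0.208, -0.1], 0.4], [[0, 0, 0], [0.297, -0.208, -0.1], 0.4], [[0, 0, 0], [0.297, -0.208, -0.1], 0.4]])

```text
clock: 8.82
ee_pos: [437.1, 3.0, 308.8]
tool_rot: [180.0, 0.0, 90.3]
force: [1.1, -0.3, 0.3]
finger_gap: 56.1
gripper_force: 0.0
```

Run:
```python
from h import *
print(readout.get_state()['ee_pos'])
a=cap('top')['frame'][140:300,250:450]; b=cap('side')['frame'][120:280,220:420]
cv2.imwrite('pics/p2.png',cv2.resize(np.hstack([a,b]),(800,320),interpolation=cv2.INTER_CUBIC)[...,::-1])
```

```text
[437.1238333    3.02926487 308.78931317]
```

View pics/p2.png

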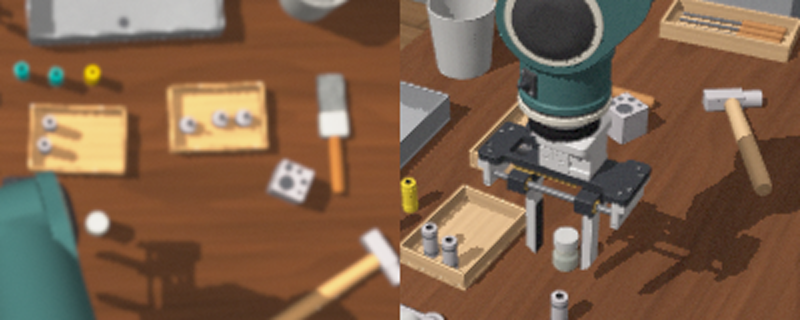

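All three screws stand in the screw tray at (188,125), (221,119) and (243,118). Next is the post.

>>> send_rows(motion=[[[0, 0, 0], [0, 0, 0.02], 0.4], [[0, 0, 0], [0, 0, 0.07], 0.4], [[0, 0, 0], [0, 0, 0.103], 0.4], [[0, 0, 0], [0, 0, 0.103], 0.4], [[0, 0, 0], [0, 0, 0.103], 0.95], [[0, 0, 0], [0, 0, 0.103], 0.95], [[0, 0, 0], [0, 0, 0.103], 0.95], [[0, 0, 0], [0, 0, 0.103], 0.95], [[0, 0, 0], [0, 0, 0.06], 0.95], [[0, 0, 0], [0, 0, 0], 0.95]])

```text
clock: 10.18
ee_pos: [438.2, 0.7, 308.7]
tool_rot: [-179.8, -0.1, 90.0]
force: [0.5, 0.1, -0.1]
finger_gap: 18.6
gripper_force: 20.0
```

>>> send_rows(motion=[[[0, 0, 0], [-0.1, 0.178, 0], 0.95], [[0, 0, 0], [-0.1, 0.178, 0], 0.95], [[0, 0, 0], [-0.1, 0.178, 0], 0.95], [[0, 0, 0], [-0.1, 0.178, 0], 0.95], [[0, 0, 0], [-0.1, 0.178, 0.03], 0.95], [[0, 0, 0], [-0.1, 0.178, 0.075], 0.95], [[0, 0, 0], [-0.1, 0.178, 0.096], 0.95], [[0, 0, 0], [-0.1, 0.178, 0.098], 0.95], [[0, 0, 0], [-0.1, 0.178, 0.098], 0.6], [[0, 0, 0], [-0.1, 0.178, 0.098], 0.6]])

```text
clock: 11.42
ee_pos: [617.0, -99.4, 211.3]
tool_rot: [179.9, 0.0, 90.0]
force: [-0.2, -0.6, -0.3]
finger_gap: 34.7
gripper_force: 0.0
```

>>> send_rows(motion=[[[0, 0, 0], [0, 0, 0], 0.6], [[0, 0, 0], [0, 0, -0.06], 0.6], [[0, 0, 0], [0, 0, -0.12], 0.4], [[0, 0, 0], [0.1, -0.1, -0.2], 0.4], [[0, 0, 0], [0.15, -0.17, -0.26], 0.3], [[0, 0, 0], [0.25, -0.17, -0.26], 0.3], [[0, 0, 0], [0.25, -0.17, -0.26], 0.3], [[0, 0, 0], [0.25, -0.17, -0.26], 0.3], [[0, 0, 0], [0.25, -0.17, -0.26], 0.3], [[0, 0, 0], [0.25, -0.17, -0.26], 0.3]])

```text
clock: 12.68
ee_pos: [445.8, 152.1, 471.2]
tool_rot: [179.9, 0.0, 90.2]
force: [0.2, -0.5, 0.8]
finger_gap: 65.7
gripper_force: 0.0
```

Run:
```python
from h import *
s=readout.get_state(); print(s['ee_pos'],s['joint_pos'])
a=cap('top')['frame'][140:300,250:450]; b=cap('side')['frame'][120:280,220:420]
cv2.imwrite('pics/p3.png',cv2.resize(np.hstack([a,b]),(800,320),interpolation=cv2.INTER_CUBIC)[...,::-1])
```

```text
[445.75458228 152.06819401 471.23173928] [ 13.98097072   6.43916328 -39.10905524 107.70191105   4.46152208
  67.24560926 -26.49215692]
```

View pics/p3.png

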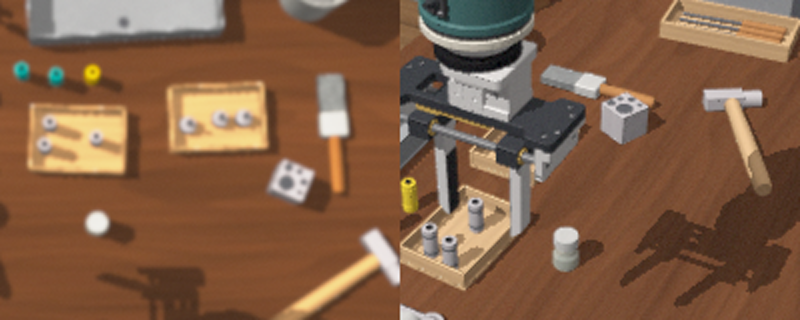

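The post stands in the post tray at (96,137) beside the other two, the jar is untouched, and the three screws are still standing. Now the handle.

>>> send_rows(motion=[[[0, 0, 0], [0.197, 0, 0], 0.3], [[0, 0, 0], [0.197, 0, 0], 0.3], [[0, 0, 0], [0.197, 0, 0], 0.3], [[0, 0, 0], [0.197, 0, 0], 0.3], [[0, 0, 0], [0.197, 0, 0], 0.3], [[0, 0, 0], [0.197, 0, 0], 0.3]])

```text
clock: 13.52
ee_pos: [447.4, 345.8, 469.9]
tool_rot: [-180.0, 0.0, 89.9]
force: [0.7, -0.0, -0.2]
finger_gap: 65.4
gripper_force: 0.0
```

Run:
```python
from h import *
s=readout.get_state(); print(s['ee_pos'],s['joint_pos'])
b=cap('side')['frame'][180:360,110:350]
cv2.imwrite('pics/p4.png',cv2.resize(b,(800,600),interpolation=cv2.INTER_CUBIC)[...,::-1])
```

```text
[447.43847785 345.82339302 469.92845831] [ -5.51097669  19.57574207 -44.44244448  95.42812891  14.40658074
  70.93698691 -53.18595739]
```

View pics/p4.png

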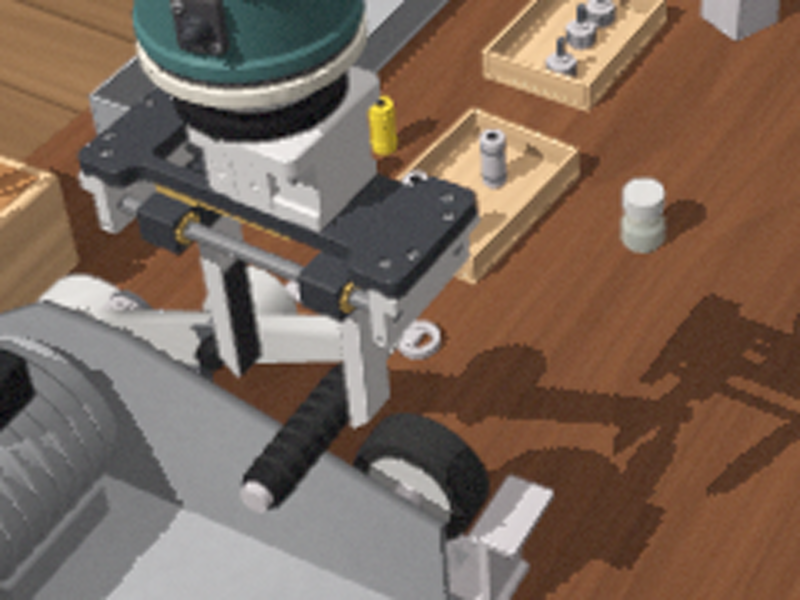

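The fingers straddle the handle in x, above sleeve pixel (305,430). I'll go down and grip.

>>> send_rows(motion=[[[0, 0, 0], [0, 0, 0.03], 0.3], [[0, 0, 0], [0, 0, 0.051], 0.3], [[0, 0, 0], [0, 0, 0.051], 0.3], [[0, 0, 0], [0, 0, 0.051], 0.9], [[0, 0, 0], [0, 0, 0.051], 0.9], [[0, 0, 0], [0, 0, 0.051], 0.9], [[0, 0, 0], [0, 0, 0.051], 0.9], [[0, 0, 0], [0, 0, 0.051], 0.9], [[0, 0, 0], [0, 0, 0.051], 0.9]], newtons=45)

```text
clock: 14.7
ee_pos: [447.6, 347.4, 419.8]
tool_rot: [179.8, -0.1, 90.0]
force: [8.9, -0.2, 2.8]
finger_gap: 22.7
gripper_force: 44.9
```

>>> send_rows(motion=[[[0, 0, 0], [0, -0.002, 0.01], 0.9], [[0, 0, 0], [0, -0.006, 0.02], 0.9], [[0, 0, 0], [0, -0.009, 0.031], 0.9], [[0, 0, 0], [0, -0.012, 0.042], 0.9], [[0, 0, 0], [0, -0.014, 0.053], 0.9], [[0, 0, 0], [0, -0.0155, 0.063], 0.9], [[0, 0, 0], [0, -0.0165, 0.072], 0.9], [[0, 0, 0], [0, -0.017, 0.078], 0.9], [[0, 0, 0], [0, -0.017, 0.078], 0.9]])

```text
clock: 15.82
ee_pos: [429.6, 347.3, 341.3]
tool_rot: [180.0, 0.1, 90.0]
force: [-2.9, -7.3, 13.1]
finger_gap: 22.8
gripper_force: 44.9
```

>>> send_rows(motion=[[[0, 0, 0], [0, 0, 0.002], 0.9], [[0, 0, 0], [0, 0, 0.004], 0.9], [[0, 0, 0], [0, 0, 0.004], 0.9]])

```text
clock: 16.2
ee_pos: [429.5, 347.5, 338.6]
tool_rot: [180.0, 0.1, 90.0]
force: [-9.1, -12.2, 31.1]
finger_gap: 23.2
gripper_force: 44.9
```

The force jumped from 13 to 31 N at handle z ≈ 158.6, so it is on the stop. I'll hold there and check.

>>> send_rows(motion=[[[0, 0, 0], [0, 0, 0], 0.9], [[0, 0, 0], [0, 0, 0], 0.9], [[0, 0, 0], [0, 0, 0], 0.9], [[0, 0, 0], [0, 0, 0], 0.9], [[0, 0, 0], [0, 0, 0], 0.9], [[0, 0, 0], [0, 0, 0], 0.9], [[0, 0, 0], [0, 0, 0], 0.9], [[0, 0, 0], [0, 0, 0], 0.9]])

```text
clock: 17.2
ee_pos: [429.5, 347.5, 338.6]
tool_rot: [180.0, 0.1, 90.0]
force: [-9.1, -12.5, 31.1]
finger_gap: 23.1
gripper_force: 44.9
```

Run:
```python
from h import *
b=cap('side')['frame'][150:390,90:410]
cv2.imwrite('pics/p5.png',cv2.resize(b,(800,600),interpolation=cv2.INTER_CUBIC)[...,::-1])
```

```text
(no output)
```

View pics/p5.png

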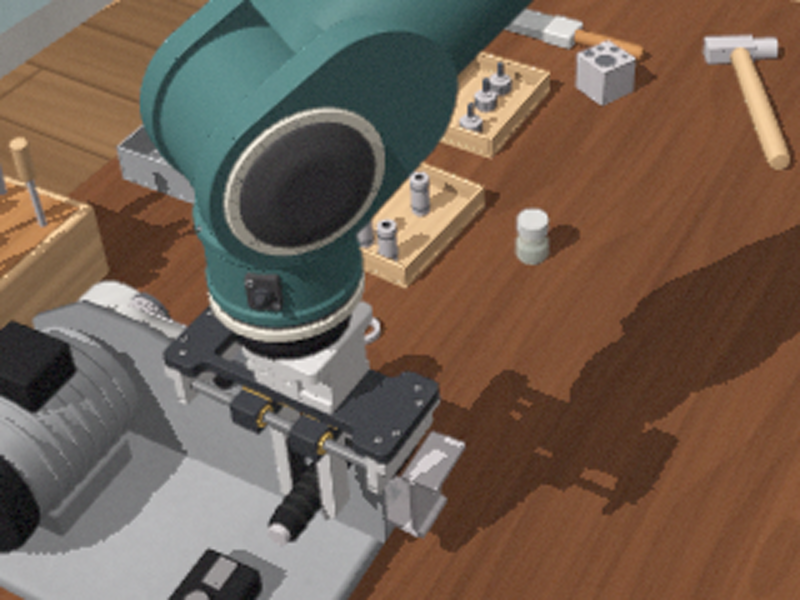

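The handle is gripped at about (300,495) and held down at the stop, with steady forces. The screws and posts are still standing in their trays.

```bash
python3 -c "
from station import manip; print(manip.sign_off())"
```

```text
the job is handed in; nothing more can be done
None
```

The job is handed in: both loose screws and the spacer post stand in their matching trays, and the arm is holding the tensioner handle down at its stop (31 N steady, handle at about 158.6 mm, 17 s used).

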